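# Hold the jar carrier's gate open

### The arm

A 7-joint arm with a two-finger parallel gripper is mounted at the origin on the work surface. World frame = base frame: x ahead of the robot, y to its left, z up, the work surface at z = 0. Lengths are in m, angles in rad, forces in N, time in s.
With the tool pointing down it reaches from about 0.425 to 0.925 m from the base axis. Payload 6.8 kg.
Tool frame: the origin (TCP) lies on the centre line of the jaws, within the pads' length; the fingertips stand 19 mm ahead of it and the grasp point (between the pads) is the TCP; z points along the fingers, y is the line along which they close (so a half turn about z gives the same grasp; the last joint's range is limited). The gripper opens to 85 mm and grips with 20 to 120 N. Pads are 22 mm wide; open, the fingers measure 114 mm over their backs; the gripper's body (76 mm by 85 mm) begins 54 mm behind the grasp point. The pads swing forward as they close: fully open they stand 13 mm farther back than shut.
Start: joints at [-1.416, 0.477, 0.022, 1.555, -0.011, 1.109, -0.083], TCP at [0.175, 0.652, 0.25] pointing down, gripper open.
Joint ranges: [-2.96, 2.96], [-0.34, 2.1], [-1.41, 1.46], [0.24, 2.44], [-1.37, 4.51], [0.17, 1.92], [-2.96, 2.96]. Speed limits (rad/s): [2.39, 2.39, 3.14, 3.14, 3.14, 3.14, 3.14].

### API

Orientations are given as a rotation vector (axis times angle).
In Python, from bench import r gives the robot as it stands. The module is installed in compiled form; this text tells all that it offers.
- The arm moves only by the tool arm_command, never from a script. Its argument "rows" is a list of rows, each an object of numbers: "fingers": the opening, from -1 (shut) to 1 (fully open); "x", "y", "z": the shift along the tool's x, y, z in m; "ax", "ay", "az": the turn, a rotation vector about the tool's x, y, z in degrees. In form: [{"fingers": .., "x": .., "y": .., "z": .., "ax": .., "ay": .., "az": ..}, ...]. A call has 1 to 10 rows; each row shifts and turns the commanded pose from where the row before left it, along the tool's axes as they then stand; what a row does not reach is not made up. A row lasts 1/12 s, in which the tool goes at most 41.7 mm and 7.16 degrees, less where a joint would pass 70% of its speed; a pose out of reach is approached as far as the arm can. A call is refused whole if a number of a shift passes 0.0417 or a number of a turn 7.16, either way. A call with a gripper value outside its range is refused whole. The fingers move at their own pace and stop on an object; "grip_force" is the grip in N (left out, the last holds). Time passes only in rows, so rows that do not move let the fingers close. It gives the time, the measured TCP pose, the force, the opening and the grip force at its end, in the units of the state.
- r.get_obs(): the state, without advancing time (a new reading comes with each control period).
- r.grab_frame(name): name is "scene" or "top" or "wrist"; returns a dict with "frame" (400x640x3 uint8, red, green, blue), "depth" (400x640 float32, m along the optical axis (not along the pixel's ray), 0 where there is no reading), "K" (3x3 intrinsics, pixels), "world_from_camera" (4x4, takes a point from camera to world coordinates). Camera axes: x right, y down, z forward; pixel columns grow to the right and rows downward; lengths in m; the calibration is good to about 2 mm. A picture is of the moment at which its call begins.
- r.hand_in(): hands the job in; it is judged then, once.
The state is a dict: "clock": time; "joints": joint angles; "qvel": joint speeds; "tau": joint torques, N m; "tcp_pos": TCP position; "orientation": TCP orientation; "contact_force": force on the tool from outside, world axes, zero at the start; "moment": the same for the moment, N m; "grip_width": finger opening in m; "gripper_force": force on a finger pad.
Only numpy, scipy, OpenCV 4.12 (cv2) and the standard library are available. Lean on these libraries where they do the work, as an engineer would, in place of code of your own. Each camera call takes 0.05 s, during which the arm holds its last target. There are 200 camera calls.

### The job

Open the jar carrier: squeeze its rear catch until both its fins have gone fully in, then do the same with the front catch beside the gate. Then swing the gate (it has an upright post to take hold of) past its ball detent to about a right angle, and finish still holding it wide open with the gripper (do not let go; it springs back), so that the jars can be lifted out. Leave the jars and everything else on the bench where they are.

Things in the scene. Friction and masses are not known exactly. Their poses are not given: they have to be found in the camera images.
- carrier: White open-topped jar carrier on a grey base, with an aluminium gate across its front, fixed to the bench, turned -0.45 to 0.15 rad. Origin on the bench under the gate line; x from the gate to the carrier's back, y left, z up. Footprint x -65 to 200, y -150 to 120 mm, with an 8 mm high apron before the gate; walls 70 mm high.
- deck (a point): Centre of the deck, the flat top of the latch block at the carrier's right front corner, 100 mm above the bench (carrier x 0 to 135, y -150 to -64 mm). Both catches stand on it. A catch is a pair of plain dark steel fins, each 8 mm thick, 24 mm wide, standing from 2 to 40 mm above the deck. Outer faces are 52 mm apart when out, 28 mm apart when fully in.
- catch1_mid (a point): Centre of the REAR catch, 25 mm above the deck, at carrier (99, -105) mm, axes as the carrier's. Its fins face each other along carrier x. Its near fin bears a flat tongue, 34 mm wide, top 11 mm above the deck, that reaches 36 mm towards the front catch and blocks it until this one is in: keep fingertips 12 mm above the deck. 27 mm of free space lie between near fin and front catch.
- catch2_mid (a point): Centre of the FRONT catch, next to the gate, 25 mm above the deck, at carrier (34, -105) mm, axes as the carrier's. Its fins face each other along carrier y. The left fin bears the bolt, a bar whose top is 12 mm above the deck, that reaches before the gate's free edge and locks it. It cannot go in before the rear catch is in.
- catch1_near (a joint): How far the rear catch's fin on the gate side (carrier -x) is pushed in, m: 0 out, 0.012 fully in; starts at 0 to 0.002. Every fin slides on its own towards the catch's middle when pushed with about 4 N, and stays where it is left (no spring): pinch the two together, centred, with 15 to 40 N.
- catch1_far (a joint): the same for the rear catch's other fin (carrier +x side)
- catch2_left (a joint): the same for the front catch's left fin (carrier +y side)
- catch2_right (a joint): the same for the front catch's right fin (carrier -y side)
- gate_post (a point): On the axis of the gate's grip post, a dark upright steel pin 14 mm in diameter on the gate's top edge, from 115 to 160 mm above the bench; this point is at 138 mm. It moves with the gate on a circle of radius 110 mm about gate_hinge; gate shut, it is at carrier (-6, -10) mm. Axes as the carrier's with the gate shut, and turning with the gate.
- gate_hinge (a point): On the gate's upright hinge axis at the gate's left end, at carrier (-6, 100) mm, 138 mm above the bench; stays put, axes as the carrier's. The gate is a panel 155 mm wide, 12 mm thick, from 20 to 115 mm above the bench; its free edge is 160 mm from the hinge.
- gate (a joint): Gate opening, rad: 0 shut, growing as the free end swings out to the carrier's front (-x) and then left (+y), clockwise seen from above; stops at 1.75. A ball detent resists from about 0.35 to 0.65 rad (4 to 5 N at the post), and a spring pulls the gate shut all the way (0.3 N at the post when shut, 1.6 N wide open).
- jar_a: Bystander: a closed glass specimen jar, 48 mm wide, 75 mm tall, standing inside the carrier behind the gate; its point is the centre of its underside.
- jar_b: Bystander: a second such jar inside the carrier.
- jar_c: Bystander: a closed glass jar, 60 mm wide, 85 mm tall, on the bench to the left of the carrier; centre of its underside.
- dish: Bystander: an open clear dish, 90 mm wide, 18 mm tall, on the bench at the left; centre of its underside.
- tape: Bystander: a roll of tape lying flat, 90 mm wide, 22 mm tall, on the bench to the right of the carrier; centre of its underside.
- bottle: Bystander: a white bottle, 68 mm wide, 160 mm tall, out to one side; centre of its underside.
- carton: Bystander: a small carton 120 x 75 x 70 mm, out to one side; centre of its underside.
- brush: Bystander: a brush about 170 mm long lying on the bench at the right.

How it is judged:
By the outcome, as a careful person would: the job done as asked, in the order asked, and still so for the second after the job is handed in, while the arm keeps its last pose, push and grip.
It also fails if it takes over 54 s, if anything falls off the work surface, if the arm or the gripper's body presses on something with over 40 N, if the wrist force passes 120 N, or if a joint passes its speed limit or range.

## Working session

There is one attempt and no reset: what is moved stays moved. The work goes in short steps, Python scripts to look and compute and a tool call to move; the robot and the scene stay as the last step left them, time stands still between calls to the robot, and variables do not carry over. Pictures are saved under pics/ and viewed, at most 10 in all, crops included, and the job is handed in when it is done.

Besides the shell and the picture viewer there is one more tool, called as name([rows], argument=value, ...), one row to a line, values as JSON. arm_command: Moves the arm, as the interface text tells. Its arguments: {"type":"object","properties":{"rows":{"type":"array"},"grip_force":{"type":"number"}},"required":["rows"]}

```bash
mkdir -p pics
cat > h.py <<'E'
import numpy as np, cv2
from bench import r
def save(f,name): cv2.imwrite(f'pics/{name}.png', f['frame'][:,:,::-1])
def cloud(f):
    K=f['K'];d=f['depth'];v,u=np.mgrid[:400,:640]
    P=np.stack([(u-K[0,2])/K[0,0]*d,(v-K[1,2])/K[1,1]*d,d],-1)
    T=f['world_from_camera']; return P@T[:3,:3].T+T[:3,3]
E
python3 - <<'E'
from h import *
o=r.get_obs(); print({k:np.round(v,3) for k,v in o.items()})
for n in('top','scene'):
    f=r.grab_frame(n); save(f,n); np.savez(n+'.npz',**f)
    print(n,np.round(f['K'],1).tolist(),np.round(f['world_from_camera'],3).tolist())
E
```

```text
{'clock': np.float64(0.0), 'joints': array([-1.416,  0.478,  0.022,  1.556, -0.012,  1.109, -0.083]), 'qvel': array([-0.001,  0.001, -0.001,  0.002, -0.001, -0.002, -0.001]), 'tau': array([-0.0000e+00, -5.9646e+01,  1.6080e+00, -2.8119e+01,  1.3000e-02,
        9.0000e-03, -0.0000e+00]), 'tcp_pos': array([0.175, 0.651, 0.249]), 'orientation': array([-4.120e-01, -3.114e+00,  3.000e-03]), 'contact_force': array([ 0.056,  0.43 , -0.077]), 'moment': array([-0.003, -0.048,  0.034]), 'gripper_force': np.float64(0.0), 'grip_width': np.float64(0.085)}
top [[390.4, 0.0, 323.2], [0.0, 390.4, 196.0], [0.0, 0.0, 1.0]] [[-0.008, -0.993, 0.121, 0.393], [-1.0, 0.01, 0.011, -0.007], [-0.013, -0.121, -0.993, 1.321], [0.0, 0.0, 0.0, 1.0]]
scene [[377.5, 0.0, 317.6], [0.0, 377.5, 193.8], [0.0, 0.0, 1.0]] [[-0.325, 0.709, -0.626, 1.193], [0.946, 0.251, -0.208, 0.238], [0.01, -0.659, -0.752, 0.932], [0.0, 0.0, 0.0, 1.0]]
```

View pics/top.png

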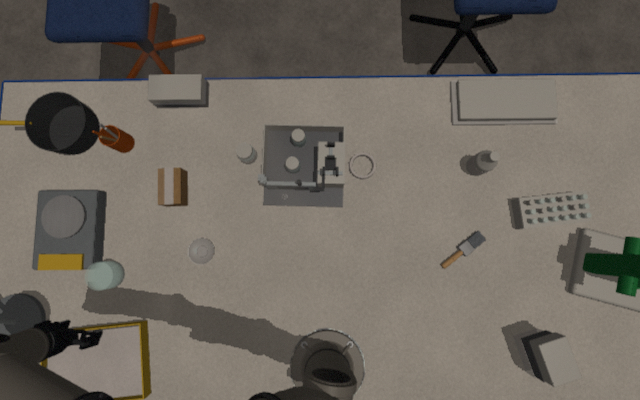

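View pics/scene.png

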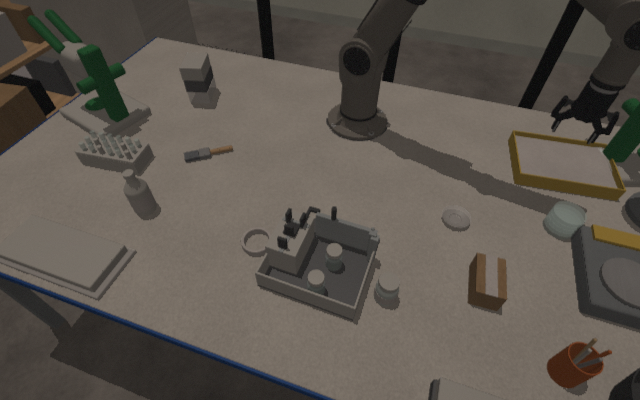

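The top view shows the carrier near (305,165) with almost no rotation. The deck is at about (330,158) with dark fins on it, and the gate runs along row 183 with its hinge near (262,181). The scene view shows the post near (334,213) and the fins near (285–315, 212–243). Next I'll measure with depth.

Run:
```python
from h import *
for n in('top','scene'):
    f=dict(np.load(n+'.npz')); P=cloud(f); X,Y,Z=P[...,0],P[...,1],P[...,2]
    roi=(X>.3)&(X<.75)&(abs(Y)<.25)&(f['depth']>0)
    for lab,lo,hi in(('wall',.062,.078),('deck',.094,.106),('gate',.109,.12),('fin/post',.128,.168)):
        m=(roi&(Z>lo)&(Z<hi)).astype(np.uint8)
        k,L,S,C=cv2.connectedComponentsWithStats(m)
        for i in range(1,k):
            if S[i,4]<5: continue
            q=P[L==i]; rc=cv2.minAreaRect((q[:,:2]*1000).astype(np.float32))
            print(n,lab,S[i,4],'px',np.round(C[i]),'mean',np.round(q.mean(0),4),'rect',np.round(rc[0]),np.round(rc[1]),round(rc[2],1))
f=dict(np.load('top.npz'));g=dict(np.load('scene.npz'))
a=cv2.resize(f['frame'][110:220,250:390],None,fx=4,fy=4,interpolation=2)
b=cv2.resize(g['frame'][195:325,235:410],None,fx=4,fy=4,interpolation=2)
cv2.imwrite('pics/c.png',cv2.resize(np.vstack([np.hstack([a,np.zeros((440,140,3),np.uint8)]),b]) if 0 else b,None,fx=1,fy=1)[:,:,::-1])
cv2.imwrite('pics/d.png',a[:,:,::-1])
```

```text
top wall 72 px [263. 154.] mean [0.6876 0.2037 0.0684] rect [687. 204.] [  6. 126.] 88.3
top wall 8 px [344. 138.] mean [ 0.7397 -0.063   0.068 ] rect [739. -63.] [ 0. 21.] 89.3
top wall 7 px [297. 141.] mean [0.7295 0.0917 0.0705] rect [729.  92.] [20.  3.] 78.0
top wall 8 px [294. 168.] mean [0.6379 0.101  0.0715] rect [638. 101.] [ 4. 21.] 18.9
top wall 19 px [334. 184.] mean [ 0.5849 -0.0282  0.0703] rect [585. -28.] [58.  1.] 88.0
top wall 9 px [273. 186.] mean [0.5798 0.1691 0.0741] rect [580. 169.] [26.  1.] 88.1
top wall 19 px [298. 187.] mean [0.5765 0.0887 0.0685] rect [577.  89.] [59.  1.] 87.8
top wall 6 px [312. 187.] mean [0.5755 0.0446 0.0726] rect [576.  45.] [16.  0.] 89.8
top deck 857 px [331. 162.] mean [ 0.6518 -0.0198  0.0997] rect [652. -19.] [ 86. 136.] 88.0
top deck 19 px [277. 185.] mean [0.5791 0.1529 0.0989] rect [579. 153.] [58.  1.] 88.3
top gate 86 px [330. 163.] mean [ 0.6447 -0.0171  0.1116] rect [646. -16.] [32. 39.] 89.3
top gate 24 px [260. 176.] mean [0.607  0.2042 0.1145] rect [605. 201.] [17. 20.] 2.7
top gate 115 px [315. 184.] mean [0.5776 0.03
[... 1463 characters left out ...]
.0613 0.1138] rect [589.  62.] [ 97. 232.] 21.1
scene gate 56 px [374. 237.] mean [0.6062 0.2004 0.1156] rect [603. 198.] [28. 23.] 86.0
scene gate 22 px [283. 245.] mean [ 0.7072 -0.0159  0.1146] rect [707. -17.] [ 6. 23.] 16.7
scene fin/post 60 px [333. 211.] mean [0.585  0.0811 0.1492] rect [583.  81.] [13. 14.] 28.5
scene fin/post 41 px [288. 212.] mean [ 0.62   -0.0359  0.1377] rect [618. -36.] [ 9. 26.] 85.4
scene fin/post 40 px [302. 217.] mean [0.6208 0.0063 0.1375] rect [619.   6.] [25.  9.] 1.9
scene fin/post 51 px [288. 227.] mean [ 0.6637 -0.0164  0.1373] rect [663. -17.] [10. 24.] 2.6
scene fin/post 52 px [282. 239.] mean [ 0.7057 -0.0183  0.1375] rect [705. -18.] [24.  9.] 88.8
```

View pics/d.png

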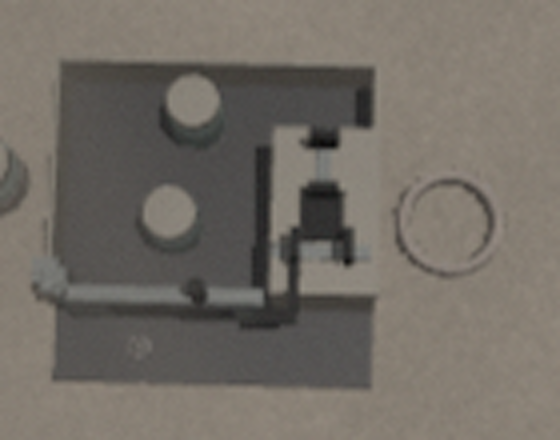

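Yaw is about -0.036 rad. In world coordinates the measured points are rear catch (684,-18), front catch (618.5,-15), post (582,80) and hinge (586,191) mm. Their spacings agree with the sizes given. Now the approach to the rear catch.

arm_command([
  {"fingers":0.6,"x":-0.03,"y":-0.023},
  {"fingers":0.6,"x":-0.03,"y":-0.023},
  {"fingers":0.6,"x":-0.03,"y":-0.023},
  {"fingers":0.6,"x":-0.03,"y":-0.023},
  {"fingers":0.6,"x":-0.03,"y":-0.023},
  {"fingers":0.6,"x":-0.03,"y":-0.023},
  {"fingers":0.6,"x":-0.03,"y":-0.023},
  {"fingers":0.6,"x":-0.03,"y":-0.023},
  {"fingers":0.6,"x":-0.03,"y":-0.023},
  {"fingers":0.6,"x":-0.03,"y":-0.023},
], grip_force=25)

```text
validation failed for argument at $.ro...
```

arm_command([
  {"fingers":0.6,"x":-0.03,"y":-0.023},
  {"fingers":0.6,"x":-0.03,"y":-0.023},
  {"fingers":0.6,"x":-0.03,"y":-0.023},
  {"fingers":0.6,"x":-0.03,"y":-0.023},
  {"fingers":0.6,"x":-0.03,"y":-0.023},
  {"fingers":0.6,"x":-0.03,"y":-0.023},
  {"fingers":0.6,"x":-0.03,"y":-0.023},
  {"fingers":0.6,"x":-0.03,"y":-0.023},
  {"fingers":0.6,"x":-0.03,"y":-0.023},
  {"fingers":0.6,"x":-0.03,"y":-0.023},
])

```text
validation failed for argument at $.ro...
```

arm_command([
  {"fingers":0.6,"az":7},
  {"fingers":0.6,"az":7},
  {"fingers":0.6,"az":7},
  {"fingers":0.6,"az":7},
  {"fingers":0.6,"az":7},
  {"fingers":0.6,"az":7},
  {"fingers":0.6,"az":7},
  {"fingers":0.6,"az":7},
  {"fingers":0.6,"az":7},
  {"fingers":0.6,"az":7},
])

```text
validation failed for argument at $.ro...
```

```bash
cat >> h.py <<'E'
from scipy.spatial.transform import Rotation as Ro
CAR=np.array([.5883,.0909]); YAW=-.036
def w(x,y):
    c,s=np.cos(YAW),np.sin(YAW); return CAR+np.array([c*x-s*y,s*x+c*y])/1000
def st(): 
    o=r.get_obs(); R=Ro.from_rotvec(o['orientation']).as_matrix()
    print('t',round(o['clock'],2),'p',np.round(o['tcp_pos'],4),'yang',round(np.degrees(np.arctan2(R[1,1],R[0,1])),2),'z',np.round(R[:,2],3),'F',np.round(o['contact_force'],1),'grip',round(o['grip_width'],4),round(o['gripper_force'],1),'q',np.round(o['joints'],2))
    return o,R
def to(x,y,z): # tool shift to carrier x,y mm, world z m
    o,R=st(); print('shift mm',np.round(1000*R.T@(np.r_[w(x,y),z]-o['tcp_pos']),1))
E
python3 -c "
from h import *
to(99,-105,.139)"
```

```text
t 0.1 p [0.1752 0.6513 0.2494] yang 74.94 z [-0.    -0.002 -1.   ] F [ 0.7  0.6 -0.7] grip 0.0853 0.0 q [-1.42  0.48  0.02  1.56 -0.01  1.11 -0.08]
shift mm [-664.5 -513.8  111.3]
```

The rows were rejected, so perhaps every key is required.

arm_command([
  {"fingers":0.6,"x":-0.03,"y":-0.023,"z":0,"ax":0,"ay":0,"az":0},
  {"fingers":0.6,"x":-0.03,"y":-0.023,"z":0,"ax":0,"ay":0,"az":0},
  {"fingers":0.6,"x":-0.03,"y":-0.023,"z":0,"ax":0,"ay":0,"az":0},
  {"fingers":0.6,"x":-0.03,"y":-0.023,"z":0,"ax":0,"ay":0,"az":0},
  {"fingers":0.6,"x":-0.03,"y":-0.023,"z":0,"ax":0,"ay":0,"az":0},
  {"fingers":0.6,"x":-0.03,"y":-0.023,"z":0,"ax":0,"ay":0,"az":0},
  {"fingers":0.6,"x":-0.03,"y":-0.023,"z":0,"ax":0,"ay":0,"az":0},
  {"fingers":0.6,"x":-0.03,"y":-0.023,"z":0,"ax":0,"ay":0,"az":0},
  {"fingers":0.6,"x":-0.03,"y":-0.023,"z":0,"ax":0,"ay":0,"az":0},
  {"fingers":0.6,"x":-0.03,"y":-0.023,"z":0,"ax":0,"ay":0,"az":0},
], grip_force=25)

```text
clock: 0.93
tcp_pos: [0.4059, 0.35, 0.2501]
orientation: [-0.411, -3.114, 0.0]
contact_force: [0.9, 0.8, 0.0]
grip_width: 0.0686
gripper_force: 0.0
```

arm_command([
  {"fingers":0.6,"x":-0.03,"y":-0.023,"z":0,"ax":0,"ay":0,"az":0},
  {"fingers":0.6,"x":-0.03,"y":-0.023,"z":0,"ax":0,"ay":0,"az":0},
  {"fingers":0.6,"x":-0.03,"y":-0.023,"z":0,"ax":0,"ay":0,"az":0},
  {"fingers":0.6,"x":-0.03,"y":-0.023,"z":0,"ax":0,"ay":0,"az":0},
  {"fingers":0.6,"x":-0.03,"y":-0.023,"z":0,"ax":0,"ay":0,"az":0},
  {"fingers":0.6,"x":-0.03,"y":-0.023,"z":0,"ax":0,"ay":0,"az":0},
  {"fingers":0.6,"x":-0.03,"y":-0.023,"z":0,"ax":0,"ay":0,"az":0},
  {"fingers":0.6,"x":-0.03,"y":-0.023,"z":0,"ax":0,"ay":0,"az":0},
  {"fingers":0.6,"x":-0.03,"y":-0.023,"z":0,"ax":0,"ay":0,"az":0},
  {"fingers":0.6,"x":-0.03,"y":-0.023,"z":0,"ax":0,"ay":0,"az":0},
])

```text
clock: 1.77
tcp_pos: [0.6359, 0.0501, 0.25]
orientation: [-0.411, -3.114, 0.0]
contact_force: [0.9, 0.8, -0.3]
grip_width: 0.0683
gripper_force: 0.0
```

arm_command([
  {"fingers":0.6,"x":0,"y":0,"z":0,"ax":0,"ay":0,"az":7},
  {"fingers":0.6,"x":0,"y":0,"z":0,"ax":0,"ay":0,"az":7},
  {"fingers":0.6,"x":0,"y":0,"z":0,"ax":0,"ay":0,"az":7},
  {"fingers":0.6,"x":0,"y":0,"z":0,"ax":0,"ay":0,"az":7},
  {"fingers":0.6,"x":0,"y":0,"z":0,"ax":0,"ay":0,"az":7},
  {"fingers":0.6,"x":0,"y":0,"z":0,"ax":0,"ay":0,"az":7},
  {"fingers":0.6,"x":0,"y":0,"z":0,"ax":0,"ay":0,"az":7},
  {"fingers":0.6,"x":0,"y":0,"z":0,"ax":0,"ay":0,"az":7},
  {"fingers":0.6,"x":0,"y":0,"z":0,"ax":0,"ay":0,"az":7},
  {"fingers":0.6,"x":0,"y":0,"z":0,"ax":0,"ay":0,"az":7},
])

```text
clock: 2.6
tcp_pos: [0.6349, 0.0518, 0.2498]
orientation: [-2.13, -2.308, 0.001]
contact_force: [-0.2, 0.1, 0.3]
grip_width: 0.0683
gripper_force: 0.0
```

```bash
python3 -c "
from h import *
to(99,-105,.139)"
```

```text
t 2.6 p [0.6349 0.0518 0.2498] yang 4.6 z [-0.001 -0.    -1.   ] F [-0.2  0.1  0.3] grip 0.0683 0.0 q [-0.6   0.46  0.59  1.68 -0.28  1.08  0.15]
shift mm [-73.1  42.9 110.8]
```

arm_command([
  {"fingers":0.6,"x":0,"y":0,"z":0,"ax":0,"ay":0,"az":6.7},
  {"fingers":0.6,"x":-0.0226,"y":0.017,"z":0.015,"ax":0,"ay":0,"az":0},
  {"fingers":0.6,"x":-0.0225,"y":0.017,"z":0.015,"ax":0,"ay":0,"az":0},
  {"fingers":0.6,"x":-0.0225,"y":0.017,"z":0.015,"ax":0,"ay":0,"az":0},
  {"fingers":0.6,"x":0,"y":0,"z":0,"ax":0,"ay":0,"az":0},
  {"fingers":0.6,"x":0,"y":0,"z":0,"ax":0,"ay":0,"az":0},
])

```text
clock: 3.1
tcp_pos: [0.6836, -0.0195, 0.2037]
orientation: [-2.258, -2.183, 0.005]
contact_force: [0.5, 1.5, 0.1]
grip_width: 0.0682
gripper_force: 0.0
```

```bash
python3 -c "
from h import *
to(99,-105,.139)
f=r.grab_frame('wrist'); save(f,'w1'); P=cloud(f); X,Y,Z=P[...,0],P[...,1],P[...,2]
m=((Z>.13)&(Z<.147)&(X>.55)&(X<.75)&(Y>-.07)&(Y<.03)).astype(np.uint8)
k,L,S,C=cv2.connectedComponentsWithStats(m)
for i in range(1,k):
    if S[i,4]<30: continue
    q=P[L==i]; rc=cv2.minAreaRect((q[:,:2]*1000).astype(np.float32)); print(S[i,4],np.round(C[i]),np.round(q.mean(0),4),np.round(rc[0],1),np.round(rc[1],1),round(rc[2],1))
"
```

```text
t 3.1 p [ 0.6836 -0.0195  0.2037] yang -1.94 z [-0.003 -0.001 -1.   ] F [0.5 1.5 0.1] grip 0.0682 0.0 q [-0.46  0.6   0.59  1.6  -0.36  1.06  0.2 ]
shift mm [ 2.  -0.  64.7]
768 [213. 188.] [0.6214 0.0064 0.1387] [620.2   5.5] [ 8.7 24.9] 87.9
618 [288. 221.] [ 0.6641 -0.0156  0.1393] [663.6 -17.3] [25.4  8.2] 88.1
624 [357. 221.] [ 0.7056 -0.017   0.1392] [705.9 -18.4] [24.6  8.2] 88.0
675 [218. 251.] [ 0.6189 -0.0345  0.138 ] [619.1 -36.2] [ 8.9 24.5] 88.5
```

View pics/w1.png

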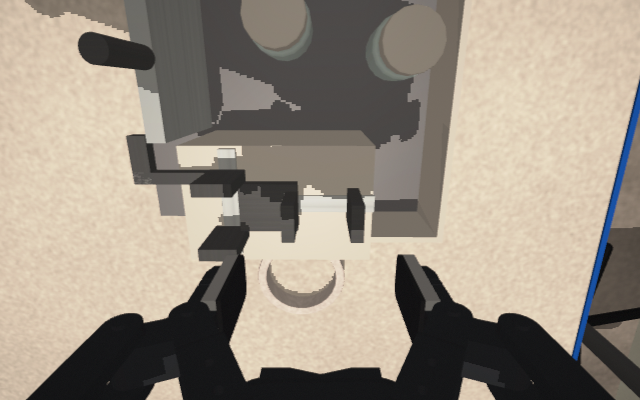

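The wrist view shows the rear catch fins at (288,221) and (357,221), between the open fingers, with its centre at world (684.7,-17.8). The front catch fins are at (213,188) and (218,251). Now descend.

arm_command([
  {"fingers":0.6,"x":0.0018,"y":0.001,"z":0.02,"ax":0,"ay":0,"az":0},
  {"fingers":0.6,"x":0,"y":0,"z":0.015,"ax":0,"ay":0,"az":0},
  {"fingers":0.6,"x":0,"y":0,"z":0.015,"ax":0,"ay":0,"az":0},
  {"fingers":0.6,"x":0,"y":0,"z":0.01,"ax":0,"ay":0,"az":0},
  {"fingers":0.6,"x":0,"y":0,"z":0.003,"ax":0,"ay":0,"az":0},
  {"fingers":0.6,"x":0,"y":0,"z":0,"ax":0,"ay":0,"az":0},
])

```text
clock: 3.65
tcp_pos: [0.6848, -0.0146, 0.1419]
orientation: [-2.253, -2.188, 0.001]
contact_force: [-1.0, -0.1, 0.5]
grip_width: 0.0685
gripper_force: 0.0
```

```bash
python3 -c "
from h import *
to(99,-105,.139)"
```

```text
t 3.65 p [ 0.6848 -0.0146  0.1419] yang -1.69 z [-0.001  0.    -1.   ] F [-1.  -0.1  0.5] grip 0.0685 0.0 q [-0.44  0.66  0.55  1.65 -0.4   0.95  0.23]
shift mm [-3.  -1.2  2.9]
```

arm_command([
  {"fingers":0.6,"x":-0.003,"y":0,"z":0.002,"ax":0,"ay":0,"az":0},
  {"fingers":0.2,"x":0,"y":0,"z":0,"ax":0,"ay":0,"az":0},
  {"fingers":0,"x":0,"y":0,"z":0,"ax":0,"ay":0,"az":0},
  {"fingers":-0.2,"x":0,"y":0,"z":0,"ax":0,"ay":0,"az":0},
  {"fingers":-0.4,"x":0,"y":0,"z":0,"ax":0,"ay":0,"az":0},
  {"fingers":-0.6,"x":0,"y":0,"z":0,"ax":0,"ay":0,"az":0},
  {"fingers":-0.6,"x":0,"y":0,"z":0,"ax":0,"ay":0,"az":0},
  {"fingers":-0.6,"x":0,"y":0,"z":0,"ax":0,"ay":0,"az":0},
], grip_force=25)

```text
clock: 4.32
tcp_pos: [0.6846, -0.0191, 0.1424]
orientation: [-2.255, -2.186, -0.0]
contact_force: [-6.6, -0.1, 12.4]
grip_width: 0.0261
gripper_force: 25.6
```

```bash
python3 -c "
from h import *
to(99,-105,.139)"
```

```text
t 4.32 p [ 0.6846 -0.0191  0.1424] yang -1.8 z [-0.001  0.001 -1.   ] F [-6.6 -0.1 12.4] grip 0.0261 25.6 q [-0.43  0.66  0.55  1.65 -0.41  0.95  0.23]
shift mm [ 1.5 -1.2  3.4]
```

arm_command([
  {"fingers":-0.6,"x":0,"y":-0.001,"z":-0.003,"ax":0,"ay":0,"az":0},
  {"fingers":-0.6,"x":0,"y":0,"z":0,"ax":0,"ay":0,"az":0},
  {"fingers":-0.6,"x":0,"y":0,"z":0,"ax":0,"ay":0,"az":0},
], grip_force=30)

```text
clock: 4.57
tcp_pos: [0.6844, -0.0191, 0.1426]
orientation: [2.255, 2.186, -0.0]
contact_force: [3.8, -1.4, -9.6]
grip_width: 0.0255
gripper_force: 33.3
```

```bash
python3 -c "
from h import *
to(99,-105,.139)
f=r.grab_frame('wrist'); save(f,'w2'); P=cloud(f); X,Y,Z=P[...,0],P[...,1],P[...,2]
m=((Z>.13)&(Z<.147)&(X>.55)&(X<.75)&(Y>-.07)&(Y<.03)).astype(np.uint8)
k,L,S,C=cv2.connectedComponentsWithStats(m)
for i in range(1,k):
    if S[i,4]<30: continue
    q=P[L==i]; rc=cv2.minAreaRect((q[:,:2]*1000).astype(np.float32)); print(S[i,4],np.round(C[i]),np.round(q.mean(0),4),np.round(rc[0],1),np.round(rc[1],1),round(rc[2],1))
"
```

```text
t 4.57 p [ 0.6844 -0.0191  0.1426] yang -1.78 z [ 0.001 -0.001 -1.   ] F [ 3.8 -1.4 -9.6] grip 0.0255 33.3 q [-0.43  0.66  0.55  1.65 -0.4   0.95  0.23]
shift mm [ 1.4 -1.   3.6]
1760 [166. 230.] [0.6215 0.0066 0.1384] [620.4   5.5] [ 9.1 24.8] 88.2
1623 [291. 270.] [ 0.6719 -0.0134  0.1395] [668.4 -17.3] [25.4 20.6] 88.4
1638 [350. 270.] [ 0.6973 -0.0143  0.1395] [700.5 -18.5] [25.4 20.5] 87.7
686 [165. 310.] [ 0.6134 -0.0333  0.1369] [614.2 -32.9] [20.1  8.4] 24.4
```

View pics/w2.png

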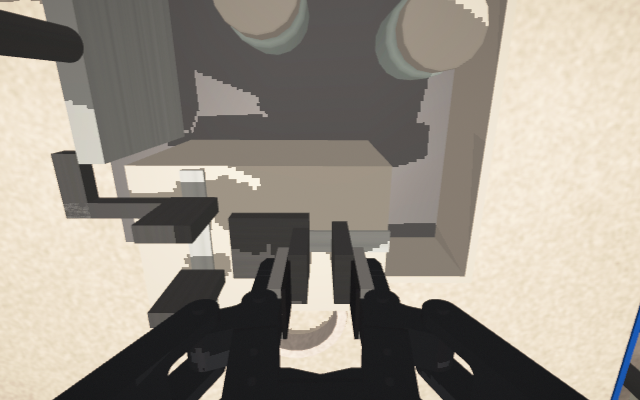

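Both fins are closed up with about a 12 mm gap between them, at (300,265) and (342,265). Open, rise, turn, and go above the front catch.

arm_command([
  {"fingers":0,"x":0,"y":0,"z":0,"ax":0,"ay":0,"az":0},
  {"fingers":0.5,"x":0,"y":0,"z":0,"ax":0,"ay":0,"az":0},
  {"fingers":0.6,"x":0,"y":0,"z":0,"ax":0,"ay":0,"az":0},
  {"fingers":0.6,"x":0,"y":0,"z":-0.02,"ax":0,"ay":0,"az":0},
  {"fingers":0.6,"x":0,"y":0,"z":-0.02,"ax":0,"ay":0,"az":0},
  {"fingers":0.6,"x":0,"y":0,"z":-0.02,"ax":0,"ay":0,"az":0},
  {"fingers":0.6,"x":0,"y":-0.02,"z":0,"ax":0,"ay":0,"az":0},
  {"fingers":0.6,"x":0,"y":-0.02,"z":0,"ax":0,"ay":0,"az":0},
  {"fingers":0.6,"x":0,"y":-0.02,"z":0,"ax":0,"ay":0,"az":0},
  {"fingers":0.6,"x":0,"y":-0.005,"z":0,"ax":0,"ay":0,"az":0},
])

```text
clock: 5.45
tcp_pos: [0.6166, -0.0167, 0.2039]
orientation: [-2.255, -2.185, 0.0]
contact_force: [0.6, 0.9, 0.6]
grip_width: 0.0687
gripper_force: 0.0
```

arm_command([
  {"fingers":0.6,"x":0,"y":0,"z":0,"ax":0,"ay":0,"az":-7},
  {"fingers":0.6,"x":0,"y":0,"z":0,"ax":0,"ay":0,"az":-7},
  {"fingers":0.6,"x":0,"y":0,"z":0,"ax":0,"ay":0,"az":-7},
  {"fingers":0.6,"x":0,"y":0,"z":0,"ax":0,"ay":0,"az":-7},
  {"fingers":0.6,"x":0,"y":0,"z":0,"ax":0,"ay":0,"az":-7},
  {"fingers":0.6,"x":0,"y":0,"z":0,"ax":0,"ay":0,"az":-7},
  {"fingers":0.6,"x":0,"y":0,"z":0,"ax":0,"ay":0,"az":-7},
  {"fingers":0.6,"x":0,"y":0,"z":0,"ax":0,"ay":0,"az":-7},
  {"fingers":0.6,"x":0,"y":0,"z":0,"ax":0,"ay":0,"az":-7},
  {"fingers":0.6,"x":0,"y":0,"z":0,"ax":0,"ay":0,"az":-7},
])

```text
clock: 6.28
tcp_pos: [0.6198, -0.0166, 0.2039]
orientation: [0.584, 3.086, 0.001]
contact_force: [-0.1, -0.5, -0.2]
grip_width: 0.0682
gripper_force: 0.0
```

arm_command([
  {"fingers":0.6,"x":0,"y":0,"z":0,"ax":0,"ay":0,"az":-7},
  {"fingers":0.6,"x":0,"y":0,"z":0,"ax":0,"ay":0,"az":-7},
  {"fingers":0.6,"x":0,"y":0,"z":0,"ax":0,"ay":0,"az":-6},
  {"fingers":0.6,"x":0,"y":0,"z":0,"ax":0,"ay":0,"az":0},
  {"fingers":0.6,"x":0,"y":0,"z":0,"ax":0,"ay":0,"az":0},
  {"fingers":0.6,"x":0,"y":0,"z":0,"ax":0,"ay":0,"az":0},
])

```text
clock: 6.78
tcp_pos: [0.6194, -0.0167, 0.2035]
orientation: [0.053, 3.141, 0.0]
contact_force: [-0.3, 0.4, -0.2]
grip_width: 0.0681
gripper_force: 0.0
```

```bash
python3 -c "
from h import *
to(34,-105,.141)
f=r.grab_frame('wrist'); save(f,'w3'); P=cloud(f); X,Y,Z=P[...,0],P[...,1],P[...,2]
m=((Z>.13)&(Z<.147)&(X>.55)&(X<.75)&(Y>-.07)&(Y<.03)).astype(np.uint8)
k,L,S,C=cv2.connectedComponentsWithStats(m)
for i in range(1,k):
    if S[i,4]<30: continue
    q=P[L==i]; rc=cv2.minAreaRect((q[:,:2]*1000).astype(np.float32)); print(S[i,4],np.round(C[i]),np.round(q.mean(0),4),np.round(rc[0],1),np.round(rc[1],1),round(rc[2],1))
"
```

```text
t 6.78 p [ 0.6194 -0.0167  0.2035] yang 88.05 z [ 0.  0. -1.] F [-0.3  0.4 -0.2] grip 0.0681 0.0 q [-0.25  0.44  0.23  1.75 -0.12  0.96  1.57]
shift mm [ 1.   1.4 62.5]
605 [289. 224.] [ 0.6171 -0.0359  0.1393] [618.4 -36.3] [ 8.2 24.7] 88.2
617 [357. 224.] [0.6184 0.0052 0.1392] [619.9   5.6] [ 8.3 24.6] 88.3
695 [323. 301.] [ 0.6725 -0.0173  0.138 ] [674.1 -17.3] [23.8  9.4] 88.9
694 [323. 326.] [ 0.6923 -0.018   0.1378] [693.9 -18. ] [23.9  9.4] 88.7
```

View pics/w3.png

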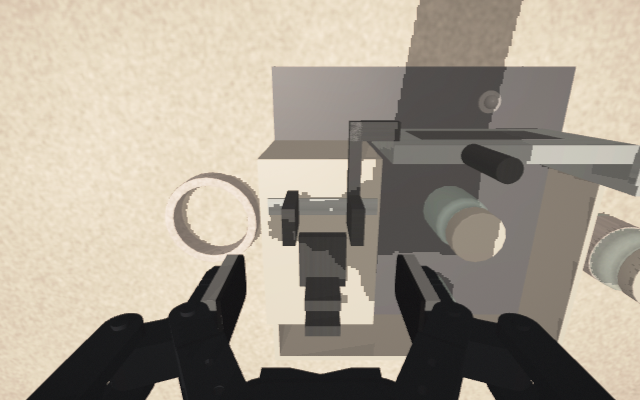

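The rear fins are 19.8 mm apart centre to centre, so both are fully in. The front catch fins at (289,224) and (357,224) put its centre at (619.1,-15.4). Descend and squeeze.

arm_command([
  {"fingers":0.6,"x":0.0003,"y":0.0013,"z":0.02,"ax":0,"ay":0,"az":0},
  {"fingers":0.6,"x":0,"y":0,"z":0.02,"ax":0,"ay":0,"az":0},
  {"fingers":0.6,"x":0,"y":0,"z":0.015,"ax":0,"ay":0,"az":0},
  {"fingers":0.6,"x":0,"y":0,"z":0.006,"ax":0,"ay":0,"az":0},
  {"fingers":0.6,"x":0,"y":0,"z":0,"ax":0,"ay":0,"az":0},
  {"fingers":0.6,"x":0,"y":0,"z":0,"ax":0,"ay":0,"az":0},
])

```text
clock: 7.33
tcp_pos: [0.6192, -0.0153, 0.1426]
orientation: [0.049, 3.141, -0.0]
contact_force: [0.3, -0.6, -0.4]
grip_width: 0.0687
gripper_force: 0.0
```

```bash
python3 -c "
from h import *
to(34,-105,.141)"
```

```text
t 7.33 p [ 0.6192 -0.0153  0.1426] yang 88.2 z [ 0. -0. -1.] F [ 0.3 -0.6 -0.4] grip 0.0687 0.0 q [-0.23  0.51  0.21  1.8  -0.14  0.85  1.58]
shift mm [0.7 0.  1.6]
```

arm_command([
  {"fingers":0.2,"x":0,"y":0,"z":0,"ax":0,"ay":0,"az":0},
  {"fingers":0,"x":0,"y":0,"z":0,"ax":0,"ay":0,"az":0},
  {"fingers":-0.2,"x":0,"y":0,"z":0,"ax":0,"ay":0,"az":0},
  {"fingers":-0.4,"x":0,"y":0,"z":0,"ax":0,"ay":0,"az":0},
  {"fingers":-0.6,"x":0,"y":0,"z":0,"ax":0,"ay":0,"az":0},
  {"fingers":-0.6,"x":0,"y":0,"z":0,"ax":0,"ay":0,"az":0},
  {"fingers":-0.6,"x":0,"y":0,"z":0,"ax":0,"ay":0,"az":0},
  {"fingers":-0.6,"x":0,"y":0,"z":0,"ax":0,"ay":0,"az":0},
], grip_force=30)

```text
clock: 8.0
tcp_pos: [0.6202, -0.0153, 0.1445]
orientation: [0.049, 3.138, 0.001]
contact_force: [-1.2, 0.4, 8.5]
grip_width: 0.0259
gripper_force: 29.8
```

arm_command([
  {"fingers":0,"x":0,"y":0,"z":0,"ax":0,"ay":0,"az":0},
  {"fingers":0.5,"x":0,"y":0,"z":0,"ax":0,"ay":0,"az":0},
  {"fingers":0.6,"x":0,"y":0,"z":0,"ax":0,"ay":0,"az":0},
  {"fingers":0.6,"x":0,"y":0,"z":-0.02,"ax":0,"ay":0,"az":0},
  {"fingers":0.6,"x":0,"y":0,"z":-0.02,"ax":0,"ay":0,"az":0},
  {"fingers":0.6,"x":0,"y":0,"z":-0.02,"ax":0,"ay":0,"az":0},
  {"fingers":0.6,"x":0,"y":0,"z":0,"ax":0,"ay":0,"az":0},
  {"fingers":0.6,"x":0,"y":0,"z":0,"ax":0,"ay":0,"az":0},
])

```text
clock: 8.67
tcp_pos: [0.6196, -0.0153, 0.2033]
orientation: [0.048, 3.139, 0.0]
contact_force: [-0.3, 0.3, 0.1]
grip_width: 0.0682
gripper_force: 0.0
```

```bash
python3 -c "
from h import *
to(-6,-10,.22)
f=r.grab_frame('wrist'); save(f,'w4'); P=cloud(f); X,Y,Z=P[...,0],P[...,1],P[...,2]
m=((Z>.125)&(Z<.17)&(X>.52)&(X<.75)&(Y>-.07)&(Y<.12)).astype(np.uint8)
k,L,S,C=cv2.connectedComponentsWithStats(m)
for i in range(1,k):
    if S[i,4]<30: continue
    q=P[L==i]; rc=cv2.minAreaRect((q[:,:2]*1000).astype(np.float32)); print(S[i,4],np.round(C[i]),np.round(q.mean(0),4),np.round(rc[0],1),np.round(rc[1],1),round(rc[2],1))
"
```

```text
t 8.67 p [ 0.6196 -0.0153  0.2033] yang 88.24 z [ 0.002  0.    -1.   ] F [-0.3  0.3  0.1] grip 0.0682 0.0 q [-0.25  0.44  0.23  1.75 -0.12  0.96  1.57]
shift mm [ 40.5  95.2 -16.7]
1371 [494. 165.] [0.5813 0.0778 0.1509] [582.5  80.4] [14.6 14.2] 30.5
627 [304. 223.] [ 0.6168 -0.0252  0.1384] [618.9 -25.5] [ 8.1 24.7] 88.1
632 [337. 223.] [ 0.6175 -0.0057  0.1385] [619.6  -5.6] [ 8.1 24.8] 87.7
1704 [320. 311.] [ 0.682  -0.0177  0.1361] [684.1 -17.7] [24.  29.7] 88.0
```

View pics/w4.png

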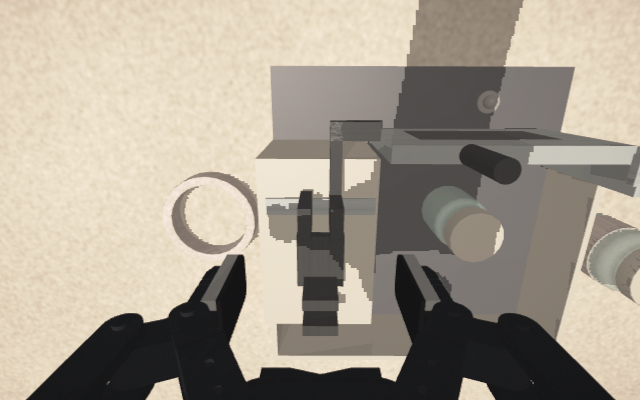

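The front fins are 19.9 mm apart, at (304,223) and (337,223), so both are fully in. The post is at (494,165), world (582.4,80.3). Go over the post and turn.

arm_command([
  {"fingers":0.4,"x":0.0134,"y":0.0315,"z":0,"ax":0,"ay":0,"az":0},
  {"fingers":0.4,"x":0.0134,"y":0.0315,"z":0,"ax":0,"ay":0,"az":0},
  {"fingers":0.4,"x":0.0134,"y":0.0315,"z":0,"ax":0,"ay":0,"az":0},
  {"fingers":0.4,"x":0,"y":0,"z":0,"ax":0,"ay":0,"az":7},
  {"fingers":0.4,"x":0,"y":0,"z":0,"ax":0,"ay":0,"az":7},
  {"fingers":0.4,"x":0,"y":0,"z":0,"ax":0,"ay":0,"az":7},
  {"fingers":0.4,"x":0,"y":0,"z":0,"ax":0,"ay":0,"az":7},
  {"fingers":0.4,"x":0,"y":0,"z":0,"ax":0,"ay":0,"az":7},
  {"fingers":0.4,"x":0,"y":0,"z":0,"ax":0,"ay":0,"az":7},
  {"fingers":0.4,"x":0,"y":0,"z":0,"ax":0,"ay":0,"az":7},
])

```text
clock: 9.55
tcp_pos: [0.5807, 0.0803, 0.2008]
orientation: [-1.354, -2.833, 0.003]
contact_force: [-0.6, -0.0, -0.8]
grip_width: 0.0593
gripper_force: 0.0
```

arm_command([
  {"fingers":0.4,"x":0,"y":0,"z":0,"ax":0,"ay":0,"az":7},
  {"fingers":0.4,"x":0,"y":0,"z":0,"ax":0,"ay":0,"az":7},
  {"fingers":0.4,"x":0,"y":0,"z":0,"ax":0,"ay":0,"az":7},
  {"fingers":0.4,"x":0,"y":0,"z":0,"ax":0,"ay":0,"az":7},
  {"fingers":0.4,"x":0,"y":0,"z":0,"ax":0,"ay":0,"az":7},
  {"fingers":0.4,"x":0,"y":0,"z":0,"ax":0,"ay":0,"az":6},
  {"fingers":0.4,"x":0,"y":0,"z":0,"ax":0,"ay":0,"az":0},
  {"fingers":0.4,"x":0,"y":0,"z":0,"ax":0,"ay":0,"az":0},
  {"fingers":0.4,"x":0,"y":0,"z":0,"ax":0,"ay":0,"az":0},
])

```text
clock: 10.3
tcp_pos: [0.5812, 0.0804, 0.2016]
orientation: [-2.252, -2.19, 0.002]
contact_force: [-0.2, 0.4, 0.3]
grip_width: 0.0597
gripper_force: 0.0
```

```bash
python3 -c "
from h import *
to(-6,-10,.148)"
```

```text
t 10.3 p [0.5812 0.0804 0.2016] yang -1.58 z [-0.001 -0.001 -1.   ] F [-0.2  0.4  0.3] grip 0.0597 0.0 q [-0.67  0.43  0.56  1.85 -0.28  0.94 -0.02]
shift mm [ 0.8  0.8 53.6]
```

Descend and grip the post.

arm_command([
  {"fingers":0.4,"x":0,"y":0.001,"z":0.02,"ax":0,"ay":0,"az":0},
  {"fingers":0.4,"x":0,"y":0,"z":0.018,"ax":0,"ay":0,"az":0},
  {"fingers":0.4,"x":0,"y":0,"z":0.015,"ax":0,"ay":0,"az":0},
  {"fingers":0,"x":0,"y":0,"z":0,"ax":0,"ay":0,"az":0},
  {"fingers":-0.4,"x":0,"y":0,"z":0,"ax":0,"ay":0,"az":0},
  {"fingers":-0.7,"x":0,"y":0,"z":0,"ax":0,"ay":0,"az":0},
  {"fingers":-1,"x":0,"y":0,"z":0,"ax":0,"ay":0,"az":0},
  {"fingers":-1,"x":0,"y":0,"z":0,"ax":0,"ay":0,"az":0},
  {"fingers":-1,"x":0,"y":0,"z":0,"ax":0,"ay":0,"az":0},
  {"fingers":-1,"x":0,"y":0,"z":0,"ax":0,"ay":0,"az":0},
], grip_force=30)

```text
clock: 11.13
tcp_pos: [0.5832, 0.0803, 0.1504]
orientation: [2.255, 2.187, 0.002]
contact_force: [-0.3, -1.2, 7.4]
grip_width: 0.0128
gripper_force: 29.6
```

```bash
python3 -c "
from h import *
to(-6,-10,.148)"
```

```text
t 11.13 p [0.5832 0.0803 0.1504] yang -1.75 z [ 0.002  0.001 -1.   ] F [-0.3 -1.2  7.4] grip 0.0128 29.6 q [-0.64  0.49  0.53  1.89 -0.33  0.84  0.02]
shift mm [ 0.8 -1.3  2.4]
```

arm_command([
  {"fingers":-1,"x":0,"y":0,"z":0,"ax":0,"ay":0,"az":2},
  {"fingers":-1,"x":0,"y":-0.0077,"z":0,"ax":0,"ay":0,"az":4},
  {"fingers":-1,"x":0,"y":-0.0077,"z":0,"ax":0,"ay":0,"az":4},
  {"fingers":-1,"x":0,"y":-0.0077,"z":0,"ax":0,"ay":0,"az":4},
  {"fingers":-1,"x":0,"y":-0.0077,"z":0,"ax":0,"ay":0,"az":4},
  {"fingers":-1,"x":0,"y":-0.0077,"z":0,"ax":0,"ay":0,"az":4},
])

```text
clock: 11.63
tcp_pos: [0.5457, 0.0878, 0.1504]
orientation: [2.634, 1.711, 0.003]
contact_force: [-0.1, -0.5, 6.0]
grip_width: 0.013
gripper_force: 30.1
```

```bash
cat >> h.py <<'E'
def gate():
    o,R=st(); d=o['tcp_pos'][:2]-w(-6,100); a=np.arctan2(d[1],d[0])
    print('gate deg',round(np.degrees(-np.pi/2+YAW-a)%360,1),'rad mm',round(1000*np.hypot(*d),1),'F tool',np.round(R.T@o['contact_force'],1))
E
python3 -c "
from h import *
gate()"
```

```text
t 11.63 p [0.5457 0.0878 0.1504] yang -23.98 z [ 0.002  0.    -1.   ] F [-0.1 -0.5  6. ] grip 0.013 30.1 q [-0.77  0.46  0.64  1.98 -0.37  0.82 -0.34]
gate deg 19.2 rad mm 110.8 F tool [-0.5  0.1 -6. ]
```

arm_command([
  {"fingers":-1,"x":0,"y":-0.0077,"z":0,"ax":0,"ay":0,"az":4},
  {"fingers":-1,"x":0,"y":-0.0077,"z":0,"ax":0,"ay":0,"az":4},
  {"fingers":-1,"x":0,"y":-0.0077,"z":0,"ax":0,"ay":0,"az":4},
  {"fingers":-1,"x":0,"y":-0.0077,"z":0,"ax":0,"ay":0,"az":4},
  {"fingers":-1,"x":0,"y":-0.0077,"z":0,"ax":0,"ay":0,"az":4},
  {"fingers":-1,"x":0,"y":-0.0077,"z":0,"ax":0,"ay":0,"az":4},
])

```text
clock: 12.13
tcp_pos: [0.5074, 0.1132, 0.1503]
orientation: [2.933, 1.126, 0.002]
contact_force: [-0.6, -1.8, 7.7]
grip_width: 0.0127
gripper_force: 30.5
```

```bash
python3 -c "
from h import *
gate()"
```

```text
t 12.13 p [0.5074 0.1132 0.1503] yang -47.99 z [ 0.002  0.    -1.   ] F [-0.6 -1.8  7.7] grip 0.0127 30.5 q [-0.94  0.44  0.77  2.06 -0.42  0.8  -0.76]
gate deg 43.2 rad mm 110.5 F tool [-1.7  1.  -7.7]
```

arm_command([
  {"fingers":-1,"x":0,"y":-0.0077,"z":0,"ax":0,"ay":0,"az":4},
  {"fingers":-1,"x":0,"y":-0.0077,"z":0,"ax":0,"ay":0,"az":4},
  {"fingers":-1,"x":0,"y":-0.0077,"z":0,"ax":0,"ay":0,"az":4},
  {"fingers":-1,"x":0,"y":-0.0077,"z":0,"ax":0,"ay":0,"az":4},
  {"fingers":-1,"x":0,"y":-0.0077,"z":0,"ax":0,"ay":0,"az":4},
  {"fingers":-1,"x":0,"y":-0.0077,"z":0,"ax":0,"ay":0,"az":4},
])

```text
clock: 12.63
tcp_pos: [0.4826, 0.1523, 0.1503]
orientation: [-3.102, -0.492, -0.001]
contact_force: [-3.4, -1.9, 9.6]
grip_width: 0.0129
gripper_force: 30.7
```

```bash
python3 -c "
from h import *
gate()"
```

```text
t 12.63 p [0.4826 0.1523 0.1503] yang -71.98 z [ 0.     0.001 -1.   ] F [-3.4 -1.9  9.6] grip 0.0129 30.7 q [-1.12  0.46  0.89  2.09 -0.5   0.81 -1.19]
gate deg 67.4 rad mm 110.3 F tool [-3.9  0.8 -9.6]
```

arm_command([
  {"fingers":-1,"x":0,"y":-0.0077,"z":0,"ax":0,"ay":0,"az":4},
  {"fingers":-1,"x":0,"y":-0.0077,"z":0,"ax":0,"ay":0,"az":4},
  {"fingers":-1,"x":0,"y":-0.0077,"z":0,"ax":0,"ay":0,"az":4},
  {"fingers":-1,"x":0,"y":-0.0077,"z":0,"ax":0,"ay":0,"az":4},
  {"fingers":-1,"x":0,"y":-0.0077,"z":0,"ax":0,"ay":0,"az":4},
  {"fingers":-1,"x":0,"y":-0.0077,"z":0,"ax":0,"ay":0,"az":2},
  {"fingers":-1,"x":0,"y":0,"z":0,"ax":0,"ay":0,"az":0},
  {"fingers":-1,"x":0,"y":0,"z":0,"ax":0,"ay":0,"az":0},
  {"fingers":-1,"x":0,"y":0,"z":0,"ax":0,"ay":0,"az":0},
])

```text
clock: 13.38
tcp_pos: [0.4762, 0.1983, 0.1503]
orientation: [-3.139, 0.102, -0.0]
contact_force: [-3.3, -0.2, 9.7]
grip_width: 0.013
gripper_force: 30.8
```

```bash
python3 -c "
from h import *
gate()
f=r.grab_frame('scene'); save(f,'s2')
cv2.imwrite('pics/s3.png',cv2.resize(f['frame'][150:340,220:420],None,fx=3,fy=3)[:,:,::-1])"
```

```text
t 13.38 p [0.4762 0.1983 0.1503] yang -93.72 z [ 0.     0.001 -1.   ] F [-3.3 -0.2  9.7] grip 0.013 30.8 q [-1.26  0.53  0.99  2.07 -0.59  0.85 -1.56]
gate deg 91.7 rad mm 109.9 F tool [-3.3  0.4 -9.7]
```

View pics/s3.png

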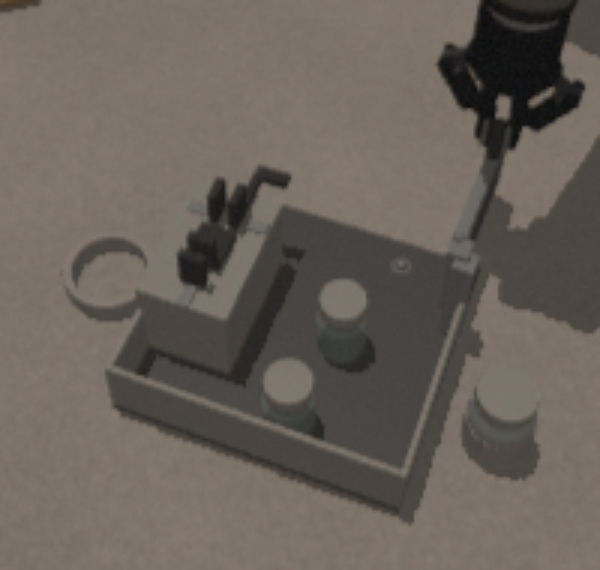

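The picture shows the gate swung wide open, held by the gripper at its post near (497,130). Both catches are in at (195,260) and (228,200), and the jars are undisturbed at (343,320) and (287,400). Handing in.

```bash
python3 -c "
from bench import r
print(r.hand_in())"
```

```text
the job is handed in; nothing more can be done
None
```

I squeezed the rear catch and then the front catch fully in, swung the gate to about 92°, and handed the job in at about 13.5 s with the gripper still holding it open; the jars look undisturbed.

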